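# Screw the lid back on the shoe cream jar

## Task

Close the open jar of shoe cream: its brass lid is standing on edge in the slotted wooden rack, so you will have to lay it down somewhere clear, such as the cork mat, and take it again by its rim. Set the lid level on the jar, and if it rides high on the thread ease it backward (counter-clockwise from above) until it drops in; then screw it forward (clockwise) until it is tight and let go. Leave the other things on the platform where they are.

Things in the scene. Friction and masses are not known exactly. Their poses are not given: they have to be found in the camera images.
- lid: loose knurled brass screw lid with a dark red disc on top, 68 mm outside diameter, 24 mm tall, about 90 g. Origin: centre of its open underside; +z runs to the closed top. At the start it stands on edge in the rack, +z level, closed top away from the robot. Skirt 2 mm, top 3 mm thick; four inward lugs 90 degrees apart just inside the rim, not marked outside: the thread start is found by feel
- lid_top (a point): middle of the lid's closed top face, 24 mm along the lid's +z from its underside
- jar: the open milk-white jar of dark brown cream, 74 mm diameter, 92 mm tall, pressed tight into the caddy: it neither turns nor lifts. Origin: centre of its bottom, 8 mm above the work surface, z up. Neck 53 mm diameter from z = 68 mm up. With the lid fully home, the lid's underside is at z = 70.7 mm and its top at 94.7 mm
- jar_mouth (a point): centre of the jar's lip, z = 92 mm above the jar's bottom; the lip is chamfered. A lid set on at a chance angle usually rides on the thread with its underside at z = 77 to 82 mm (top at 101 to 106 mm); turned forward there, it only runs against the stop ribs and stays high
- jar_thread (a point): centre of the neck at the upper ends of the right-hand thread: 4 ridges, each with a low stop rib. A lid riding high, turned backward up to 90 degrees, climbs, then drops 5 to 8 mm into a window 25 degrees wide that ends at the ribs, underside at z = 73.5 to 76 mm (a fall of 2 or 3 mm is only off a rib's top). Then turn forward 45 to 70 degrees, sinking 0.09 mm per degree, until it binds
- caddy: fixed dark wooden caddy, 250 mm (x) by 125 mm (y), walls 36 mm high, green insert 30 mm high. Origin: centre of its underside. The open jar's axis is 60 mm along -x; a closed amber jar with a black lid, 74 mm wide, its top 100 mm above the work surface, is 60 mm along +x
- rack: fixed dark wooden lid rack, base 110 mm (x, from -37 to +73 mm) by 130 mm (y), 8 mm thick, three cheeks making two slots 26 mm wide. Origin: on the underside, beneath the middle of the slot holding the lid; +x across the slot, the way the lid's closed top faces. The lid stands on the slot floor at z = 8 mm: its top edge is at z = 76 mm
- rack_slot (a point): middle of the lid's slot, level with the tops of its cheeks, 30 mm above the work surface; the lid's upper 46 mm stand free above it
- mat: fixed cork mat, 170 by 170 mm, 4 mm thick, clear at the start, with nothing between it and the robot. Origin: centre of its underside. The lid, stood there on its lower edge and leaned over by 30 degrees or more, topples flat by itself when let go
- tin: bystander: closed oval polish tin, 102 by 68 mm, 27 mm high, origin at its underside
- polishbrush: bystander: horsehair polishing brush, 172 by 56 mm, 46 mm high, bristles down, origin at its underside
- weltbrush: bystander: bristle welt brush, 170 mm long, 26 mm wide, 24 mm high, origin at its underside
- shoehorn: bystander: shoehorn of yellow bone, 200 mm long, 35 mm wide, 9 mm high, origin at its underside
- ashtray: bystander: round nickel ashtray, 118 mm diameter, 29 mm high, origin at its underside
- dressing: bystander: amber bottle of edge dressing with a black cap, 54 mm diameter, 108 mm high, origin at its underside
Not all that is in view belongs to the job. Leave any orange look-alike of the lid alone.

How it is judged:
At the end, for the whole second after the job is handed in: The lid sits level on the jar, centred within 3 mm, its underside within about 1.6 mm of fully home (70.7 mm above the jar's bottom), screwed forward to within about 9 degrees of where the thread binds, released and at rest; no bystander has been shifted by more than 30 mm (horizontal distance between lid and jar below 0.003 m and z of lid in the frame of jar between 0.069 and 0.0723 m and angle between lid's own z axis and vertical below 0.06 rad and (angle between the x axis of lid and the x axis of jar, either way round below 0.25 rad or angle between the x axis of lid and the y axis of jar, either way round below 0.25 rad) and linear speed of lid below 0.01 m/s); the robot touches nothing.
It fails at once if the oval tin was shifted (distance of tin from where it was at the start of the episode above 0.03 m).
It fails at once if the polishing brush or the welt brush was shifted (distance of any of polishbrush, weltbrush from where it was at the start of the episode above 0.03 m).
It fails at once if the shoehorn was shifted (distance of shoehorn from where it was at the start of the episode above 0.03 m).
It fails at once if the ashtray was shifted (distance of ashtray from where it was at the start of the episode above 0.03 m).
It fails at once if the dressing bottle was shifted or knocked over (distance of dressing from where it was at the start of the episode above 0.03 m or angle between dressing's own z axis and vertical above 0.5 rad).
It also fails if it takes over 72 s, if anything falls off the work surface, if the arm or the gripper's body presses on something with over 40 N, if the wrist force passes 120 N, or if a joint passes its speed limit or range.

## Robot

A 6-joint arm with a two-finger parallel gripper is mounted at the origin on the work surface. World frame = base frame: x ahead of the robot, y to its left, z up, the work surface at z = 0. Lengths are in m, angles in rad, forces in N, time in s.
With the tool pointing down it reaches from about 0.325 to 0.75 m from the base axis. Payload 7.6 kg.
Tool frame: the origin (TCP) lies midway between the tips of the shut fingers; the grasp point (between the pads) lies 19 mm behind it; z points along the fingers, y is the line along which they close (so a half turn about z gives the same grasp; the last joint's range is limited). The gripper opens to 85 mm and grips with 20 to 120 N. Pads are 22 mm wide; open, the fingers measure 114 mm over their backs; the gripper's body (76 mm by 85 mm) begins 54 mm behind the grasp point. The pads swing forward as they close: fully open they stand 13 mm farther back than shut.
Start: joints at [1.248, 0.052, 1.401, -0, 1.689, -0.07], TCP at [0.131, 0.508, 0.231] pointing down, gripper open.
Joint ranges: [-2.9, 2.9], [-0.91, 2.17], [0.12, 2.37], [-1.06, 4.2], [0.26, 2.73], [-2.93, 2.93]. Speed limits (rad/s): [2.57, 2.57, 3.01, 3.14, 3.14, 3.14].

## Interface

Orientations are given as a 3x3 rotation matrix whose columns are the frame's x, y, z axes.
In Python, from bench import bot, cams gives the robot as it stands.
- The arm moves only by the shell command python3 -m jog 'ROWS' [OPENING] [FORCE]. ROWS is JSON, a list of rows, each a list of 2 entries, a list of its own where there are three numbers: the shift along the tool's x, y, z in m, then the turn, a rotation vector about the tool's x, y, z in degrees. A call has 1 to 5 rows; each row shifts and turns the commanded pose from where the row before left it, along the tool's axes as they then stand; what a row does not reach is not made up. A row lasts 1/8 s, in which the tool goes at most 62.5 mm and 10.7 degrees, less where a joint would pass 70% of its speed; a pose out of reach is approached as far as the arm can. A call with a gripper value outside its range is refused whole. OPENING is the finger opening in m, from 0 to 0.0854, set as the call begins (- or left out, the last holds). The fingers move at their own pace and stop on an object; FORCE is the grip in N (left out, the last holds). Time passes only in rows, so rows that do not move let the fingers close. It gives the time, the measured TCP pose, the force, the opening and the grip force at its end, in the units of the state.
- bot.get_obs(): the state, without advancing time (a new reading comes with each control period).
- cams.camera(name): name is "scene" or "side" or "wrist"; returns a dict with "frame" (400x640x3 uint8, red, green, blue), "camera_matrix" (3x3 intrinsics, pixels), "k1" (the pictures are not rectified: a ray, as slopes to the right and down, at radius r is drawn at 1 + k1 r^2 times it, then the intrinsics apply), "pose" (4x4, takes a point from camera to world coordinates). Camera axes: x right, y down, z forward; pixel columns grow to the right and rows downward; lengths in m; the calibration is good to about 2 mm. A picture is of the moment at which its call begins. There is no depth.
- bot.job_done(): hands the job in; it is judged then, once.
Trained networks look in a picture, given as the dict that the camera call returned (one of the last four; its "shot" number tells which), for a name from the list of things; names that differ only in an ending like _2 or _b are one class to them, and where a whole thing is asked for, a point or a joint stands for the part that bears it (a point fixed in the world has none). Each returns a list of dicts, best first, with "confidence" (0 to 1); they miss things now and then, are a little off and sometimes report something else, mostly with a low value. They report only what shows in the picture. A call takes as long as a camera call. They do not tell look-alikes from the thing itself.
- cams.masks_of(picture, label): "pixels" (400x640 bool, what is visible of it) and "bbox" ([left, top, right, bottom] in pixels, round what is visible of it).
- cams.mark_of(picture, label): "centre" ([column, row] in pixels: a listed point, or the origin of a listed thing).
The state is a dict: "clock": time; "joint_pos": joint angles; "qvel": joint speeds; "joint_efforts": joint torques, N m; "eef_pos": TCP position; "tool_rot": TCP orientation; "ft_force": force on the tool from outside, world axes, zero at the start; "wrist_torque": the same for the moment, N m; "opening": finger opening in m; "finger_force": force on a finger pad.
Only numpy, scipy, OpenCV 4.12 (cv2) and the standard library are available. Lean on these libraries where they do the work, as an engineer would, in place of code of your own. Each camera call takes 0.05 s, during which the arm holds its last target. There are 200 camera calls.

## Working session

There is one attempt and no reset: what is moved stays moved. The work goes in short steps, Python scripts to look and compute and a shell command to move; the robot and the scene stay as the last step left them, time stands still between calls to the robot, and variables do not carry over. Pictures are saved under pics/ and viewed, at most 10 in all, crops included, and the job is handed in when it is done.

```bash
ls; mkdir -p pics
cat > h.py <<'E'
import numpy as np, cv2
from bench import bot, cams
def ray(p,px):
    K=p["camera_matrix"];k=p["k1"];d=np.array([(px[0]-K[0][2])/K[0][0],(px[1]-K[1][2])/K[1][1]])
    u=d.copy()
    for _ in range(20): u=d/(1+k*(u@u))
    T=np.array(p["pose"]);v=T[:3,:3]@np.r_[u,1];return T[:3,3],v/np.linalg.norm(v)
def onz(p,px,z):
    o,v=ray(p,px);return o+v*(z-o[2])/v[2]
def tri(obs):
    A=np.zeros((3,3));b=np.zeros(3)
    for p,px in obs:
        o,v=ray(p,px);M=np.eye(3)-np.outer(v,v);A+=M;b+=M@o
    return np.linalg.solve(A,b)
def proj(p,X):
    T=np.array(p["pose"]);c=T[:3,:3].T@(np.array(X)-T[:3,3]);u=c[:2]/c[2];u=u*(1+p["k1"]*(u@u));K=p["camera_matrix"]
    return np.array([K[0][0]*u[0]+K[0][2],K[1][1]*u[1]+K[1][2]])
def save(p,n,box=None,s=1):
    f=p["frame"]
    if box: f=f[box[1]:box[3],box[0]:box[2]]
    cv2.imwrite("pics/"+n,cv2.resize(f,None,fx=s,fy=s,interpolation=cv2.INTER_CUBIC)[:,:,::-1])
E
python3 - <<'E'
from h import *
np.set_printoptions(precision=4,suppress=True)
P={n:cams.camera(n) for n in("scene","side")}
print(bot.get_obs())
for n,p in P.items():
    save(p,n+"0.png"); print(n,p["pose"][:3])
    for l in ["lid","lid_top","jar","jar_mouth","rack","rack_slot","mat","caddy","dressing","tin","ashtray","shoehorn","polishbrush","weltbrush"]:
        print(l,[(np.round(m["centre"]),round(m["confidence"],2)) for m in cams.mark_of(p,l)[:3]])
E
```

```text
pics
{'clock': 0.1, 'joint_pos': array([ 1.2477,  0.0528,  1.4016, -0.    ,  1.6886, -0.0703]), 'qvel': array([-0.0012, -0.0025, -0.0029, -0.0005, -0.0013,  0.0011]), 'joint_efforts': array([  0.0009, -38.2581, -36.0985,  -0.0001,   0.0047,   0.0001]), 'eef_pos': array([0.1312, 0.5081, 0.2306]), 'tool_rot': array([[-0.9682,  0.2501, -0.0004],
       [ 0.2501,  0.9682, -0.0013],
       [ 0.0001, -0.0014, -1.    ]]), 'ft_force': array([ 0.0567,  0.1848, -0.9598]), 'wrist_torque': array([-0.004 ,  0.0272,  0.0197]), 'finger_force': 0.0, 'opening': 0.08573174629227927}
scene [[ 0.5047  0.4696 -0.7244  1.3917]
 [ 0.8632 -0.2844  0.417  -0.4402]
 [-0.0102 -0.8358 -0.549   0.7024]]
lid [(array([348., 178.]), 0.66), (array([356., 188.]), 0.55), (array([316., 180.]), 0.53)]
lid_top [(array([360., 189.]), 0.83), (array([314., 177.]), 0.56), (array([344., 174.]), 0.43)]
jar [(array([224., 236.]), 0.56)]
jar_mouth [(array([216., 207.]), 0.7)]
rack [(array([359., 202.]), 0.64), (array([343., 253.]), 0.4)]
rack_slot [(array([359., 191.]), 0.57)]
mat [(array([296., 216.]), 0.6)]
caddy [(array([231.
[... 443 characters left out ...]
 0.71), (array([268., 173.]), 0.51), (array([263., 195.]), 0.45)]
lid_top [(array([254., 192.]), 0.67), (array([297., 166.]), 0.56), (array([264., 176.]), 0.49)]
jar [(array([316., 283.]), 0.85), (array([391., 237.]), 0.52), (array([253., 140.]), 0.31)]
jar_mouth [(array([314., 270.]), 0.94)]
rack [(array([293., 173.]), 0.76)]
rack_slot [(array([293., 168.]), 0.8)]
mat [(array([304., 222.]), 0.75)]
caddy [(array([332., 279.]), 0.93)]
dressing [(array([286., 136.]), 0.59), (array([353., 168.]), 0.56)]
tin [(array([363., 204.]), 0.96), (array([390., 237.]), 0.27)]
ashtray []
shoehorn [(array([286., 348.]), 0.97)]
polishbrush [(array([354., 172.]), 0.81)]
weltbrush [(array([390., 237.]), 0.86)]
```

Run:
```python
import cv2,numpy as np
a=cv2.imread("pics/scene0.png")[130:310,110:470];b=cv2.imread("pics/side0.png")[100:380,200:480]
cv2.imwrite("pics/s1.png",cv2.resize(a,None,fx=2.2,fy=2.2));cv2.imwrite("pics/s2.png",cv2.resize(b,None,fx=2.1,fy=2.1))
```

```text
(no output)
```

View pics/s1.png

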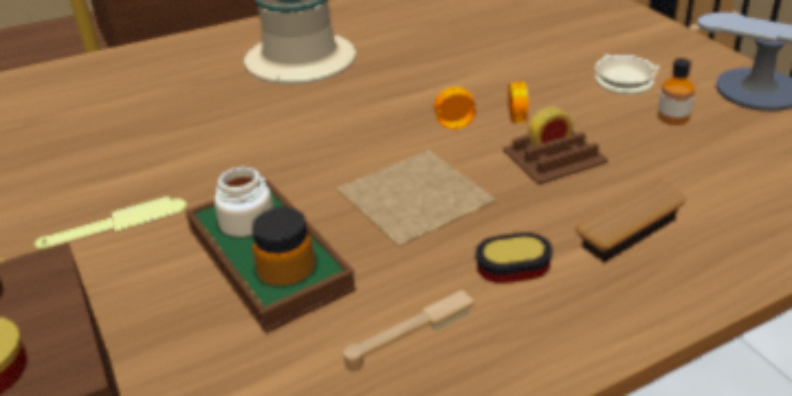

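View pics/s2.png

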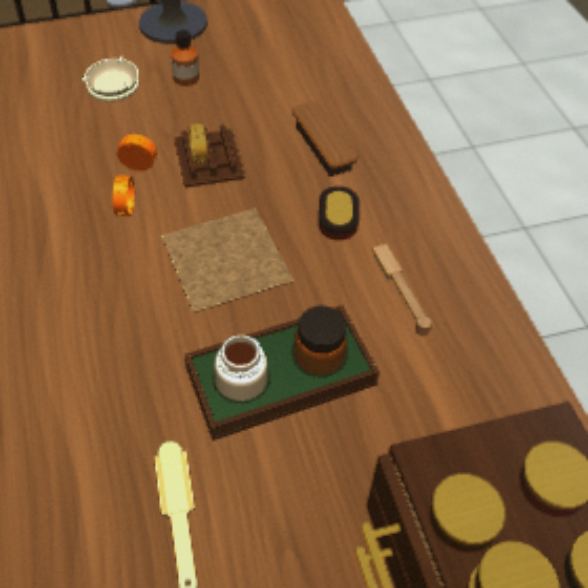

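The brass lid in the rack is at scene (361,188) and side (295,169). The look-alikes are orange: scene (317,179) and (346,176), side (265,172) and (259,193). I choose the one in the rack, since it has a red disc and a knurled brass rim.

Run:
```python
from h import *
np.set_printoptions(precision=4,suppress=True)
a=cams.camera("scene");b=cams.camera("side")
def near(p,l,px):
    c=[m["centre"] for m in cams.mark_of(p,l) if np.hypot(*(np.array(m["centre"])-px))<12]
    return c[0] if c else None
for l,pa,pb in [("lid",(361,188),(295,169)),("lid_top",(361,188),(295,169)),("jar",(224,236),(316,283)),("jar_mouth",(216,207),(314,270)),("rack",(359,202),(293,173)),("rack_slot",(359,191),(293,168)),("mat",(296,216),(304,222)),("caddy",(231,244),(332,279)),("tin",(346,252),(363,204)),("dressing",(418,181),(286,136))]:
    x,y=near(a,l,pa),near(b,l,pb)
    if x is not None and y is not None: print(l,x,y,tri([(a,x),(b,y)]))
    else: print(l,x,y)
# mat corners from crops
for u,v in [(430,151),(338,190),(402,242),(495,199)]: print("matS",onz(a,(110+u/2.2,130+v/2.2),.004))
for u,v in [(163,236),(257,210),(293,282),(197,308)]: print("matB",onz(b,(200+u/2.1,100+v/2.1),.004))
for u,v in [(190,349),(344,308),(378,366),(214,422)]: print("cadB",onz(b,(200+u/2.1,100+v/2.1),.036))
for u,v in [(503,153),(553,133),(606,158),(540,180)]: print("rackS",onz(a,(110+u/2.2,130+v/2.2),.008))
for u,v in [(177,136),(234,126),(243,180),(185,185)]: print("rackB",onz(b,(200+u/2.1,100+v/2.1),.008))
```

```text
lid [357.9, 184.5] [292.5, 168.3] [0.5202 0.2151 0.0531]
lid_top [361.9, 190.2] [295.1, 167.5] [0.5329 0.2274 0.0371]
jar [221.0, 234.6] [314.7, 283.3] [ 0.489  -0.2646  0.0136]
jar_mouth [219.0, 213.8] [310.8, 267.5] [ 0.4817 -0.2553  0.0852]
rack [357.3, 200.0] [294.3, 174.1] [0.5276 0.2182 0.0032]
rack_slot [358.8, 190.5] [294.0, 169.4] [0.5269 0.2188 0.0358]
mat [301.3, 212.3] [302.2, 222.4] [ 0.5052 -0.0042  0.0026]
caddy [229.4, 242.7] [335.8, 280.4] [ 0.5512 -0.2644  0.0184]
tin [343.4, 250.8] [363.8, 203.8] [0.7371 0.0142 0.0057]
dressing [416.4, 182.1] [284.9, 136.0] [ 0.5386  0.4817 -0.0051]
matS [0.4332 0.0565 0.004 ]
matS [ 0.4561 -0.1128  0.004 ]
matS [ 0.6147 -0.0858  0.004 ]
matS [0.5968 0.0763 0.004 ]
matB [0.4311 0.0507 0.004 ]
matB [0.5986 0.0683 0.004 ]
matB [ 0.6149 -0.0972  0.004 ]
matB [ 0.4564 -0.1088  0.004 ]
cadB [ 0.4289 -0.2006  0.036 ]
cadB [ 0.6673 -0.187   0.036 ]
cadB [ 0.6816 -0.2948  0.036 ]
cadB [ 0.4374 -0.3225  0.036 ]
rackS [0.504  0.1502 0.008 ]
rackS [0.4959 0.2536 0.008 ]
rackS [0.5998 0.2806 0.008 ]
rackS [0.5956 0.1574 0.008 ]
rackB [0.4999 0.2858 0.008 ]
rackB [0.61   0.2859 0.008 ]
rackB [0.5919 0.1413 0.008 ]
rackB [0.4895 0.1552 0.008 ]
```

```bash
cat >> h.py <<'E'
from scipy.spatial.transform import Rotation as Ro
np.set_printoptions(precision=4,suppress=True)
def Rt(th,tilt=0): # tool y at world angle th deg, tilt about tool y (deg)
    t=np.radians(th);y=np.array([np.cos(t),np.sin(t),0]);z=np.array([0,0,-1.]);x=np.cross(y,z)
    return np.c_[x,y,z]@Ro.from_rotvec([0,np.radians(tilt),0]).as_matrix()
def delta(pos,R):
    o=bot.get_obs();C=np.array(o["tool_rot"])
    print("shift(tool)",C.T@(np.array(pos)-o["eef_pos"]),"turn",Ro.from_matrix(C.T@R).as_rotvec(degrees=True),"q6",o["joint_pos"][5],"t",o["clock"])
E
python3 -m jog '[[[-0.045,-0.018,0],[0,0,0]],[[-0.045,-0.018,0],[0,0,0]],[[-0.045,-0.018,0],[0,0,0]],[[-0.045,-0.018,0],[0,0,0]],[[-0.045,-0.018,0],[0,0,0]]]' 0.0854
python3 -m jog '[[[-0.045,-0.018,0],[0,0,0]],[[-0.045,-0.018,0],[0,0,0]],[[-0.045,-0.018,0],[0,0,0]],[[-0.045,-0.018,0],[0,0,-7]],[[-0.045,-0.018,0],[0,0,-7.5]]]'
python3 - <<'E'
from h import *
delta([.527,.218,.2],Rt(90))
w=cams.camera("wrist");save(w,"w1.png")
for l in ["lid","lid_top","rack","rack_slot"]: print(l,[(m["centre"],round(m["confidence"],2),onz(w,m["centre"],{"lid":.042,"lid_top":.042,"rack":0,"rack_slot":.03}[l])) for m in cams.mark_of(w,l)[:3]])
print(w["pose"][:3])
E
```

```text
clock: 3.22
eef_pos: [0.3278, 0.3638, 0.2315]
tool_rot: [[-0.968, 0.25, 0.0], [0.25, 0.968, 0.0], [-0.0, 0.0, -1.0]]
ft_force: [-0.2, -0.4, -0.2]
opening: 0.0855
finger_force: 0.0
clock: 3.85
eef_pos: [0.5264, 0.2253, 0.2316]
tool_rot: [[-1.0, -0.004, 0.0], [-0.004, 1.0, 0.0], [-0.0, 0.0, -1.0]]
ft_force: [0.5, 1.9, 1.0]
opening: 0.0853
finger_force: 0.0
shift(tool) [-0.0006 -0.0073  0.0316] turn [0.0201 0.0266 0.2378] q6 -1.2350645265332851 t 3.85
lid [([236.6, 50.9], 0.9, array([0.3874, 0.1346, 0.042 ])), ([318.2, 167.6], 0.88, array([0.5132, 0.2219, 0.042 ])), ([338.6, 86.9], 0.79, array([0.4238, 0.2441, 0.042 ]))]
lid_top [([314.2, 187.0], 0.77, array([0.5367, 0.2171, 0.042 ])), ([323.2, 75.4], 0.64, array([0.4121, 0.2272, 0.042 ])), ([239.5, 31.0], 0.56, array([0.368 , 0.1389, 0.042 ]))]
rack [([319.1, 172.9], 0.6, array([0.5276, 0.2226, 0.    ])), ([524.6, 72.0], 0.36, array([0.3983, 0.4779, 0.    ]))]
rack_slot [([318.2, 175.4], 0.95, array([0.525 , 0.2217, 0.03  ]))]
[[-0.0043  0.9606  0.278   0.4554]
 [ 1.      0.004   0.0017  0.2258]
 [ 0.0005  0.278  -0.9606  0.3736]]
```

View pics/w1.png

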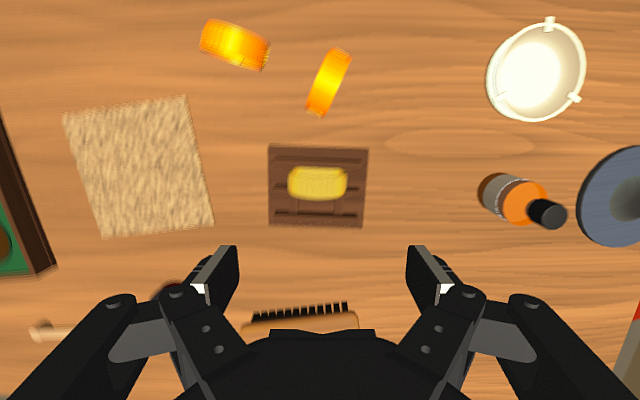

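Run:
```python
from h import *
w=cams.camera("wrist")
for u in [(268,145),(368,149),(363,228),(269,226)]: print("rack",onz(w,u,.008))
for m in cams.masks_of(w,"lid"):
    b=np.array(m["bbox"]);c=(b[:2]+b[2:])/2
    if np.hypot(*(c-[318,183]))<20:
        print(b,m["confidence"])
        (cx,cy),(ww,hh),an=cv2.minAreaRect(np.argwhere(m["pixels"])[:,::-1].astype(np.float32));print(cx,cy,ww,hh,an)
        print(onz(w,(b[0],c[1]),.045),onz(w,(b[2],c[1]),.045),onz(w,(c[0],b[1]),.07),onz(w,(c[0],b[3]),.06))
        save(w,"w2.png",(240,120,400,250),4)
X=[proj(w,(.525,.2217,.03)),proj(w,(.525,.2217,.008))];print(X)
```

```text
rack [0.4882 0.1593 0.008 ]
rack [0.4933 0.2864 0.008 ]
rack [0.6012 0.2842 0.008 ]
rack [0.5981 0.1549 0.008 ]
[286.  166.8 347.2 200.4] 0.78
316.5 182.5 31.0 59.0 90.0
[0.5299 0.1852 0.045 ] [0.5299 0.2575 0.045 ] [0.5057 0.222  0.07  ] [0.5462 0.2216 0.06  ]
[267.6 141.5 367.5 225.4] 0.48
316.4330749511719 185.71009826660156 101.16567993164062 82.62873077392578 1.7357046604156494
[0.5297 0.1634 0.045 ] [0.5298 0.2816 0.045 ] [0.4789 0.2231 0.07  ] [0.5769 0.2225 0.06  ]
[array([317.039 , 176.9204]), array([317.3085, 173.4855])]
```

View pics/w2.png

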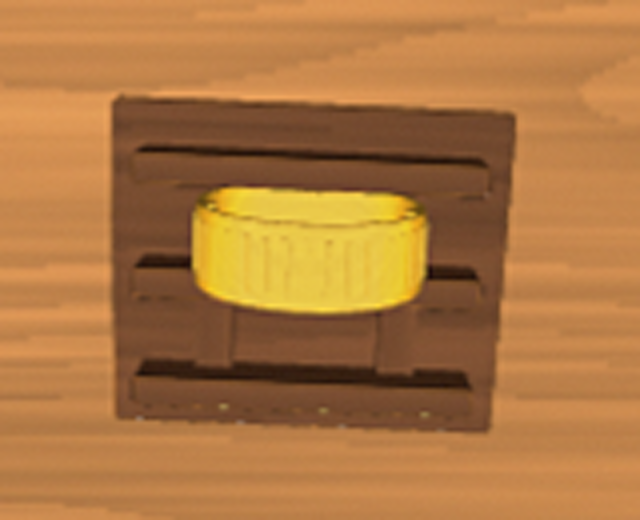

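The picture shows the brass lid in the rack with its open side facing the robot, at about (317,182). The rack yaw is about -2°.

```bash
python3 -m jog '[[[0.0005,-0.004,0.05],[0,0,2.2]],[[0,0,0.055],[0,0,0]],[[0,0,0.04],[0,0,0]],[[0,0,0.035],[0,0,0]],[[0,0,0.025],[0,0,0]]]' 
python3 -m jog '[[[0,0,0],[0,0,0]],[[0,0,0],[0,0,0]],[[0,0,0],[0,0,0]],[[0,0,0],[0,0,0]],[[0,0,0],[0,0,0]]]' 0.06 50
python3 - <<'E'
from h import *
w=cams.camera("wrist");save(w,"w3.png")
E
```

```text
clock: 4.82
eef_pos: [0.5234, 0.2232, 0.025]
tool_rot: [[-0.999, 0.037, -0.001], [0.037, 0.999, -0.0], [0.001, -0.0, -1.0]]
ft_force: [-0.8, 0.4, 0.8]
opening: 0.0854
finger_force: 0.0
clock: 5.45
eef_pos: [0.5238, 0.223, 0.027]
tool_rot: [[-0.999, 0.038, -0.002], [0.038, 0.999, 0.001], [0.002, 0.001, -1.0]]
ft_force: [-6.0, 0.0, -0.0]
opening: 0.0667
finger_force: 57.9
```

View pics/w3.png

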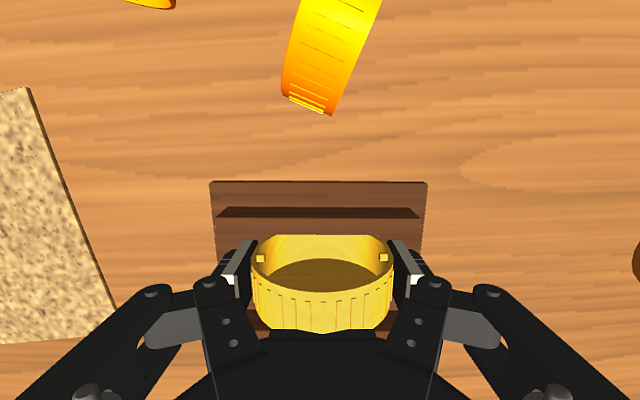

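```bash
python3 -m jog '[[[0,0,-0.02],[0,0,0]],[[0,0,-0.03],[0,0,0]],[[0,0,-0.05],[0,0,0]],[[0,0,-0.03],[0,0,0]],[[0,0,0],[0,0,0]]]'
python3 - <<'E'
from h import *
delta([.554,-.015,.14],Rt(88,-45)); delta([.554,-.015,.14],Rt(88))
E
```

```text
clock: 6.12
eef_pos: [0.5266, 0.2232, 0.1611]
tool_rot: [[-0.999, 0.038, 0.009], [0.038, 0.999, 0.003], [-0.009, 0.003, -1.0]]
ft_force: [0.6, 0.3, -1.1]
opening: 0.0665
finger_force: 58.0
shift(tool) [-0.0363 -0.2371  0.0206] turn [  0.1135 -44.5044  -0.2438] q6 -1.1963586128278172 t 6.125
shift(tool) [-0.0363 -0.2371  0.0206] turn [ 0.1933  0.4955 -0.1773] q6 -1.1963586128278172 t 6.125
```

```bash
python3 -m jog '[[[-0.009,-0.05,0],[0,0,0]],[[-0.009,-0.06,0],[0,0,0]],[[-0.009,-0.06,0],[0,0,0]],[[-0.009,-0.05,0],[0,0,0]],[[0,-0.017,0],[0,-9,0]]]' 
python3 -m jog '[[[0,0,0],[0,-9,0]],[[0,0,0],[0,-9,0]],[[0,0,0],[0,-9,0]],[[0,0,0],[0,-9,0]],[[0,0,0],[0,0,0]]]'
python3 - <<'E'
from h import *
delta([.554,-.015,.06],Rt(88,-45)); w=cams.camera("wrist");s=cams.camera("side");save(s,"s3.png",(220,130,420,290),4)
E
```

```text
clock: 6.75
eef_pos: [0.5524, -0.0187, 0.1537]
tool_rot: [[-0.987, 0.042, 0.156], [0.041, 0.999, -0.007], [-0.156, -0.001, -0.988]]
ft_force: [-0.5, 1.0, -0.9]
opening: 0.0666
finger_force: 58.0
clock: 7.38
eef_pos: [0.5488, -0.0154, 0.1522]
tool_rot: [[-0.711, 0.038, 0.702], [0.028, 0.999, -0.026], [-0.702, 0.001, -0.712]]
ft_force: [-0.1, 1.2, -1.2]
opening: 0.067
finger_force: 58.0
shift(tool) [0.061  0.0005 0.0693] turn [-0.109  -0.3963 -0.1593] q6 -1.7204909755647722 t 7.375
```

View pics/s3.png

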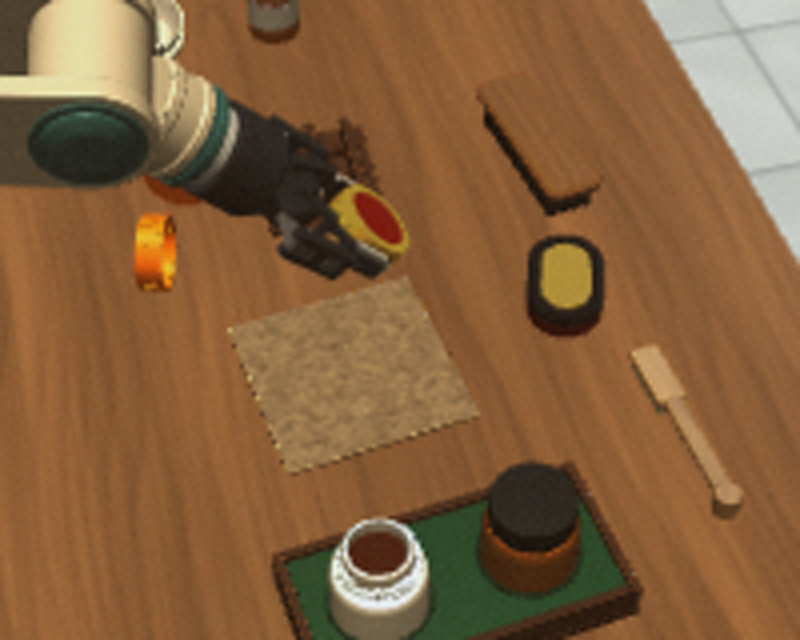

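The lid hangs in the fingers over the mat, leaned 45° with its red disc up, at crop (380,222). Next I lower it.

```bash
python3 -m jog '[[[0.02,0,0.024],[0,0,0]],[[0.025,0,0.026],[0,0,0]],[[0.018,0,0.019],[0,0,0]],[[0.006,0,0.006],[0,0,0]],[[0,0,0],[0,0,0]]]' 
python3 -m jog '[[[0.0035,0,0.0035],[0,0,0]],[[0.0035,0,0.0035],[0,0,0]],[[0.002,0,0.002],[0,0,0]],[[0,0,0],[0,0,0]]]'
```

```text
clock: 8.1
eef_pos: [0.5568, -0.0159, 0.0552]
tool_rot: [[-0.707, 0.038, 0.707], [0.027, 0.999, -0.027], [-0.707, 0.0, -0.707]]
ft_force: [-0.3, 0.9, -0.7]
opening: 0.0668
finger_force: 58.0
clock: 8.6
eef_pos: [0.5558, -0.0158, 0.0416]
tool_rot: [[-0.707, 0.038, 0.706], [0.027, 0.999, -0.027], [-0.707, 0.0, -0.707]]
ft_force: [-0.1, -0.2, -0.7]
opening: 0.0669
finger_force: 58.0
```

```bash
python3 -m jog '[[[0.0035,0,0.0035],[0,0,0]],[[0.0035,0,0.0035],[0,0,0]],[[0,0,0],[0,0,0]]]'
python3 -m jog '[[[0.0014,0,0.0014],[0,0,0]],[[0,0,0],[0,0,0]]]'
```

```text
clock: 8.98
eef_pos: [0.5555, -0.0158, 0.031]
tool_rot: [[-0.708, 0.038, 0.706], [0.027, 0.999, -0.027], [-0.706, 0.0, -0.708]]
ft_force: [-0.1, 0.5, -1.4]
opening: 0.0669
finger_force: 58.0
clock: 9.22
eef_pos: [0.5558, -0.0158, 0.0298]
tool_rot: [[-0.707, 0.038, 0.706], [0.027, 0.999, -0.027], [-0.707, 0.0, -0.707]]
ft_force: [0.9, -0.3, -1.0]
opening: 0.067
finger_force: 58.0
```

```bash
python3 -m jog '[[[0.0014,0,0.0014],[0,0,0]],[[0,0,0],[0,0,0]]]'
python3 -m jog '[[[0.0014,0,0.0014],[0,0,0]],[[0,0,0],[0,0,0]]]'
```

```text
clock: 9.48
eef_pos: [0.5558, -0.0158, 0.0277]
tool_rot: [[-0.707, 0.038, 0.706], [0.027, 0.999, -0.027], [-0.707, 0.0, -0.707]]
ft_force: [0.2, -0.1, -0.5]
opening: 0.067
finger_force: 58.0
clock: 9.72
eef_pos: [0.5557, -0.0158, 0.0257]
tool_rot: [[-0.707, 0.038, 0.706], [0.027, 0.999, -0.027], [-0.707, 0.0, -0.707]]
ft_force: [-0.1, 0.0, -1.8]
opening: 0.0668
finger_force: 58.0
```

```bash
python3 -m jog '[[[0.0008,0,0.0008],[0,0,0]],[[0,0,0],[0,0,0]]]'
python3 -m jog '[[[0,0,0],[0,0,0]],[[0,0,0],[0,0,0]],[[0,0,0],[0,0,0]],[[0,0,0],[0,0,0]],[[0,0,0],[0,0,0]]]' 0.0854
python3 - <<'E'
from h import *
w=cams.camera("wrist");s=cams.camera("side");save(s,"s4.png",(220,130,420,290),4)
E
```

```text
clock: 9.98
eef_pos: [0.5558, -0.0159, 0.0247]
tool_rot: [[-0.707, 0.038, 0.707], [0.027, 0.999, -0.027], [-0.707, 0.0, -0.707]]
ft_force: [0.5, 0.2, -0.8]
opening: 0.0665
finger_force: 58.0
clock: 10.6
eef_pos: [0.5559, -0.0159, 0.0248]
tool_rot: [[-0.706, 0.038, 0.707], [0.027, 0.999, -0.027], [-0.707, 0.0, -0.707]]
ft_force: [-0.6, -0.2, -0.6]
opening: 0.0856
finger_force: 0.0
```

View pics/s4.png

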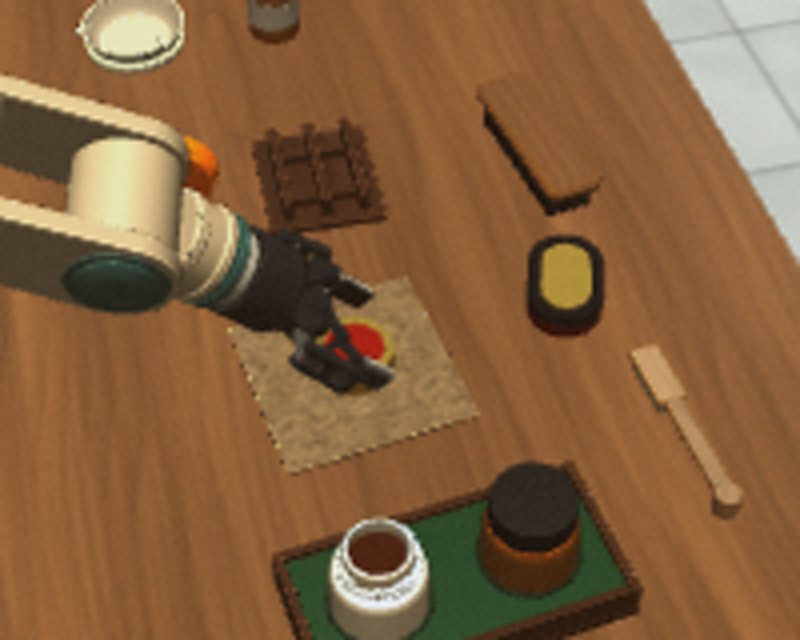

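The lid lies flat on the mat, red disc up, at crop (360,345). Retreat upward, level the tool and turn it.

```bash
python3 -m jog '[[[-0.025,0,-0.03],[0,0,0]],[[-0.04,0,-0.04],[0,0,0]],[[-0.035,0,-0.035],[0,0,0]],[[-0.005,0,-0.005],[0,9,0]],[[0,0,0],[0,9,0]]]'
python3 -m jog '[[[0,0,0],[0,9,0]],[[0,0,0],[0,9,0]],[[0,0,0],[0,9,0]],[[0.015,0,0],[0,0,9]],[[0.015,0,0],[0,0,10]]]'
python3 -m jog '[[[0,0,0],[0,0,10]],[[0,0,0],[0,0,10]],[[0,0,0],[0,0,10]],[[0,0,0],[0,0,10]],[[0,0,0],[0,0,10]]]'
python3 -m jog '[[[0,0,0],[0,0,10]],[[0,0,0],[0,0,9]],[[0,0,0],[0,0,0]]]'
python3 - <<'E'
from h import *
w=cams.camera("wrist")
m=cams.mark_of(w,"lid_top")[:3];print([(x["centre"],x["confidence"],onz(w,x["centre"],.028)) for x in m])
for m in cams.masks_of(w,"lid")[:3]:
    b=np.array(m["bbox"]);c=(b[:2]+b[2:])/2;(e,ax,an)=cv2.fitEllipse(np.argwhere(m["pixels"])[:,::-1].astype(np.float32));print(b,m["confidence"],e,ax,an,onz(w,c,.02))
hsv=cv2.cvtColor(w["frame"],cv2.COLOR_RGB2HSV);r=cv2.inRange(hsv,(0,150,60),(6,255,255))|cv2.inRange(hsv,(172,150,60),(180,255,255))
n,_,st,ce=cv2.connectedComponentsWithStats(r)
i=1+np.argmax(st[1:,4]);print("red",ce[i],st[i],onz(w,ce[i],.028))
delta([.53,-.016,.17],Rt(0))
E
```

```text
clock: 11.32
eef_pos: [0.5525, -0.0158, 0.1793]
tool_rot: [[-0.891, 0.038, 0.453], [0.034, 0.999, -0.018], [-0.453, -0.0, -0.891]]
ft_force: [1.0, 0.3, -0.3]
opening: 0.0856
finger_force: 0.0
clock: 11.95
eef_pos: [0.5225, -0.0123, 0.1756]
tool_rot: [[-0.93, 0.367, -0.002], [0.367, 0.93, 0.0], [0.002, -0.001, -1.0]]
ft_force: [0.4, 0.1, 0.8]
opening: 0.0853
finger_force: 0.0
clock: 12.58
eef_pos: [0.5226, -0.0122, 0.1766]
tool_rot: [[-0.317, 0.948, -0.0], [0.948, 0.317, 0.0], [0.0, -0.0, -1.0]]
ft_force: [-0.1, -0.7, -0.0]
opening: 0.0854
finger_force: 0.0
clock: 12.95
eef_pos: [0.5226, -0.0123, 0.1767]
tool_rot: [[0.002, 1.0, -0.0], [1.0, -0.002, 0.0], [0.0, -0.0, -1.0]]
ft_force: [1.1, 0.2, -0.5]
opening: 0.0851
finger_force: 0.0
[([322.0, 189.3], 0.92, array([ 0.5222, -0.0145,  0.028 ])), ([152.8, 30.4], 0.8, array([0.3648, 0.1387, 0.028 ]))]
[293.2 151.4 358.2 218.4] 0.9 (325.3514099121094, 185.09725952148438) (51.77605056762695, 52.91037368774414) 18.3522891998291 [ 0.5262 -0.0116  0.02  ]
[125.4   0.  197.9  75.9] 0.73 (161.6266632080078, 34.08140563964844) (57.33879089355469, 66.96101379394531) 169.35110473632812 [0.3683 0.134  0.02  ]
red [326.0646 187.476 ] [ 303  165   48   46 1748] [ 0.5265 -0.0125  0.028 ]
shift(tool) [-0.0037  0.0074  0.0067] turn [-0.004  -0.0048 -0.0254] q6 -0.09368761857192227 t 13.1
```

```bash
python3 -m jog '[[[0,0.004,0.05],[0,0,0]],[[0,0,0.055],[0,0,0]],[[0,0,0.04],[0,0,0]],[[0,0,0.018],[0,0,0]],[[0,0,0.008],[0,0,0]]]'
python3 -m jog '[[[0,0,0],[0,0,0]],[[0,0,0],[0,0,0]],[[0,0,0],[0,0,0]],[[0,0,0],[0,0,0]],[[0,0,0],[0,0,0]]]' 0.06 60
python3 -m jog '[[[0,0,-0.02],[0,0,0]],[[0,0,-0.04],[0,0,0]],[[0,0,-0.06],[0,0,0]],[[0,0,-0.04],[0,0,0]],[[0,0,0],[0,0,0]]]'
python3 - <<'E'
from h import *
w=cams.camera("wrist");save(w,"w5.png");s=cams.camera("side");a=cams.camera("scene")
for l in["jar_mouth","jar_thread","jar"]:
  r={n:[(m["centre"],round(m["confidence"],2)) for m in cams.mark_of(p,l)[:2]] for n,p in(("w",w),("s",s),("a",a))};print(l,r)
  for n,p in(("w",w),("s",s),("a",a)):
    for c,_ in r[n][:1]: print(n,onz(p,c,{"jar_mouth":.1,"jar_thread":.095,"jar":.008}[l]))
E
```

```text
clock: 13.72
eef_pos: [0.5268, -0.0123, 0.0057]
tool_rot: [[0.002, 1.0, 0.0], [1.0, -0.002, 0.0], [0.0, 0.0, -1.0]]
ft_force: [-0.3, 0.5, -0.7]
opening: 0.0852
finger_force: 0.0
clock: 14.35
eef_pos: [0.528, -0.0124, 0.0077]
tool_rot: [[0.003, 1.0, 0.004], [1.0, -0.003, -0.0], [-0.0, 0.004, -1.0]]
ft_force: [0.1, -0.6, 6.9]
opening: 0.0662
finger_force: 67.4
clock: 14.98
eef_pos: [0.5284, -0.0124, 0.1701]
tool_rot: [[0.003, 1.0, 0.008], [1.0, -0.003, -0.001], [-0.001, 0.008, -1.0]]
ft_force: [-0.4, 0.1, -1.1]
opening: 0.0659
finger_force: 67.4
jar_mouth {'w': [], 's': [([310.5, 268.1], 0.73), ([291.4, 173.4], 0.44)], 'a': [([215.9, 207.8], 0.57)]}
s [ 0.4782 -0.2626  0.1   ]
a [ 0.4717 -0.2614  0.1   ]
jar_thread {'w': [], 's': [([316.5, 268.8], 0.95), ([248.6, 139.1], 0.56)], 'a': [([216.3, 213.5], 0.93)]}
s [ 0.4948 -0.266   0.095 ]
a [ 0.4936 -0.2677  0.095 ]
jar {'w': [], 's': [([317.6, 284.6], 0.84)], 'a': [([224.5, 234.0], 0.84)]}
s [ 0.4969 -0.2665  0.008 ]
a [ 0.4852 -0.2542  0.008 ]
```

View pics/w5.png

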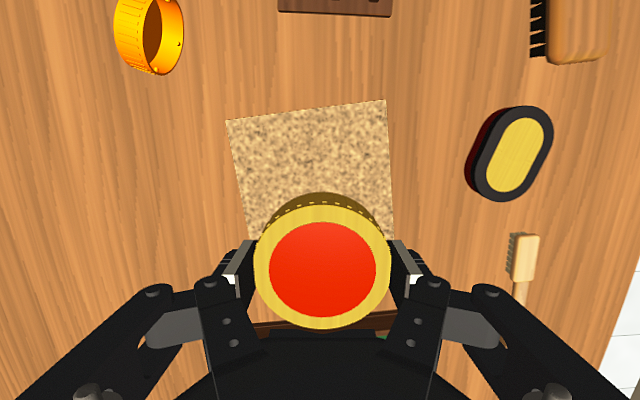

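```bash
python3 -m jog '[[[-0.05,-0.006,-0.02],[0,0,0]],[[-0.06,-0.006,-0.02],[0,0,0]],[[-0.06,-0.006,0],[0,0,0]],[[-0.06,-0.006,0],[0,0,0]],[[-0.06,-0.006,0],[0,0,0]]]'
python3 -m jog '[[[-0.055,-0.006,0],[0,0,0]],[[0,0,0],[0,0,0]],[[0,0,0],[0,0,0]]]'
python3 - <<'E'
from h import *
w=cams.camera("wrist");save(w,"w6.png")
for l,z in(("jar_mouth",.1),("jar_thread",.095),("jar",.008),("caddy",0)):
  print(l,[(m["centre"],round(m["confidence"],2),onz(w,m["centre"],z)) for m in cams.mark_of(w,l)[:2]])
for m in cams.masks_of(w,"jar")[:2]: print(m["bbox"],m["confidence"])
E
```

```text
clock: 16.2
eef_pos: [0.4954, -0.3031, 0.2056]
tool_rot: [[0.003, 1.0, 0.0], [1.0, -0.003, -0.0], [-0.0, 0.0, -1.0]]
ft_force: [1.4, 0.8, -1.1]
opening: 0.0662
finger_force: 67.3
clock: 16.58
eef_pos: [0.4897, -0.3558, 0.2052]
tool_rot: [[0.003, 1.0, -0.0], [1.0, -0.003, 0.001], [0.001, -0.0, -1.0]]
ft_force: [1.2, 0.2, -0.8]
opening: 0.0664
finger_force: 67.3
jar_mouth [([321.9, 82.5], 0.93, array([ 0.4895, -0.2574,  0.1   ]))]
jar_thread [([323.2, 85.3], 0.64, array([ 0.4905, -0.2591,  0.095 ]))]
jar [([323.6, 96.0], 0.78, array([ 0.4914, -0.2616,  0.008 ]))]
caddy [([374.7, 89.0], 0.82, array([ 0.5502, -0.2534,  0.    ])), ([320.6, 84.3], 0.32, array([ 0.488 , -0.2483,  0.    ]))]
[287.0, 49.7, 361.8, 131.5] 0.63
```

View pics/w6.png

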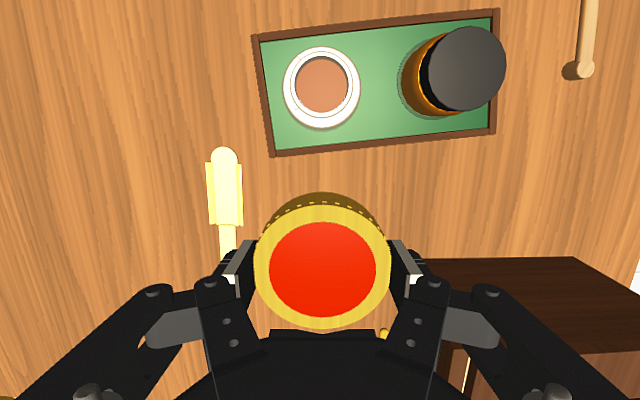

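Run:
```python
from h import *
from scipy.optimize import least_squares
w=cams.camera("wrist");f=w["frame"];save(w,"w7.png",(270,30,380,145),5)
def fit(P):
    r=least_squares(lambda q:np.hypot(P[:,0]-q[0],P[:,1]-q[1])-q[2],[.49,-.26,.03],loss="soft_l1",f_scale=.0005);return r.x,np.sqrt(np.mean(r.fun**2))
hsv=cv2.cvtColor(f,cv2.COLOR_RGB2HSV);print(hsv[87,322],hsv[87,293],hsv[87,352],hsv[58,322],hsv[120,322])
R=np.zeros(f.shape[:2],np.uint8);R[35:140,275:372]=255
white=cv2.inRange(hsv,(0,0,110),(180,50,255))&R;cream=cv2.inRange(hsv,(0,80,60),(25,255,255))&R
cv2.circle(t:=np.zeros_like(R),(322,87),30,255,-1);cream&=t
for n,M,zs in(("white",white,(.076,.07)),("cream",cream,(.1,.095))):
    c=max(cv2.findContours(M,0,1)[0],key=cv2.contourArea)[:,0].astype(float)
    for z in zs: print(n,z,fit(np.array([onz(w,p,z)[:2] for p in c])))
# radial gradient profile for lip outer edge
g=cv2.cvtColor(f,cv2.COLOR_RGB2GRAY)
for z,r in((.1,.0265),(.1,.037)):pass
for X in((.490,-.259,.1),): print(proj(w,X))
# held lid: red disc
r=cv2.inRange(hsv,(0,150,60),(8,255,255));c=max(cv2.findContours(r,0,1)[0],key=cv2.contourArea)[:,0].astype(float)
o=bot.get_obs();
for z in (.016,.02,.024,.028): print("lid",z,fit(np.array([onz(w,p,o["eef_pos"][2]+z)[:2] for p in c])))
print(o["eef_pos"])
```

```text
[ 12 137 225] [  0   0 255] [ 20  62 213] [ 20  85 114] [  0   0 255]
white 0.076 (array([ 0.4886, -0.2595,  0.0335]), np.float64(0.00025194136909450934))
white 0.07 (array([ 0.4886, -0.259 ,  0.0343]), np.float64(0.0002575049405956203))
cream 0.1 (array([ 0.4888, -0.2592,  0.0212]), np.float64(0.0004060443315346347))
cream 0.095 (array([ 0.4888, -0.2587,  0.0217]), np.float64(0.0004143453372390459))
[322.2382  85.1618]
lid 0.016 (array([ 0.4895, -0.3585,  0.0264]), np.float64(0.0001614295276073432))
lid 0.02 (array([ 0.4895, -0.3561,  0.0255]), np.float64(0.00015630665344221827))
lid 0.024 (array([ 0.4895, -0.3537,  0.0247]), np.float64(0.00015118396875967008))
lid 0.028 (array([ 0.4895, -0.3514,  0.0238]), np.float64(0.00014606146508935799))
[ 0.4899 -0.3555  0.2057]
```

View pics/w7.png

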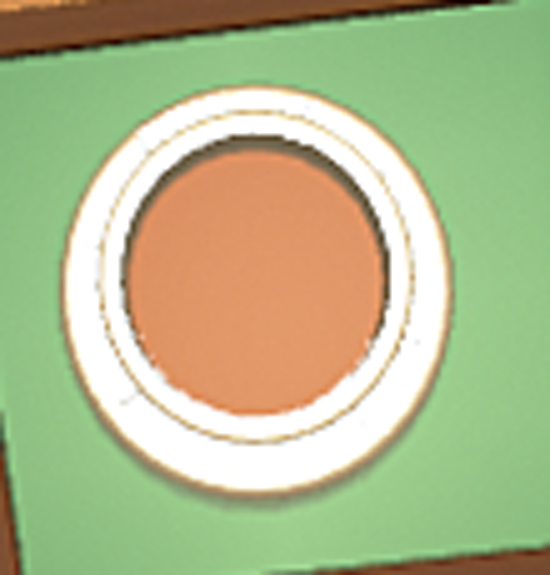

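The jar's lip is at wrist (321,85), which puts the jar axis at (0.489, -0.259). The lid is held centred on the TCP. Next I move above the jar and come down.

```bash
python3 -m jog '[[[0.047,0,0],[0,0,0]],[[0.05,-0.0004,0],[0,0,0]],[[0,0,0.04],[0,0,0]],[[0,0,0.04],[0,0,0]],[[0,0,0.01],[0,0,0]]]'
python3 -m jog '[[[0,0,0.001],[0,0,0]],[[0,0,0],[0,0,0]],[[0,0,0],[0,0,0]]]'
python3 - <<'E'
from h import *
delta([.4895,-.2585,.105],Rt(0))
E
```

```text
clock: 17.55
eef_pos: [0.4883, -0.258, 0.1128]
tool_rot: [[0.003, 1.0, -0.004], [1.0, -0.003, 0.003], [0.003, -0.004, -1.0]]
ft_force: [0.1, 0.5, -0.9]
opening: 0.0659
finger_force: 67.3
clock: 17.92
eef_pos: [0.4902, -0.2597, 0.116]
tool_rot: [[0.003, 1.0, 0.002], [1.0, -0.003, -0.001], [-0.001, 0.002, -1.0]]
ft_force: [-1.1, -0.4, -0.8]
opening: 0.0658
finger_force: 67.3
shift(tool) [ 0.0012 -0.0007  0.011 ] turn [ 0.131   0.0733 -0.193 ] q6 -0.5503980980989347 t 17.925
```

```bash
python3 -m jog '[[[0.001,-0.0006,0.005],[0,0,0]],[[0,0,0.005],[0,0,0]],[[0,0,0.003],[0,0,0]],[[0,0,0],[0,0,0]]]'
python3 -m jog '[[[0,0,0.003],[0,0,0]],[[0,0,0.003],[0,0,0]],[[0,0,0],[0,0,0]]]'
python3 -m jog '[[[0,0,0.002],[0,0,0]],[[0,0,0],[0,0,0]]]'
```

```text
clock: 18.42
eef_pos: [0.4887, -0.2581, 0.1009]
tool_rot: [[0.003, 1.0, -0.001], [1.0, -0.003, 0.001], [0.001, -0.001, -1.0]]
ft_force: [0.3, -0.1, -0.6]
opening: 0.0663
finger_force: 67.3
clock: 18.8
eef_pos: [0.4888, -0.2581, 0.0951]
tool_rot: [[0.003, 1.0, -0.001], [1.0, -0.003, 0.0], [0.0, -0.001, -1.0]]
ft_force: [0.5, 0.1, -1.5]
opening: 0.0663
finger_force: 67.3
clock: 19.05
eef_pos: [0.4889, -0.2581, 0.0933]
tool_rot: [[0.003, 1.0, -0.0], [1.0, -0.003, 0.0], [0.0, -0.0, -1.0]]
ft_force: [-0.5, 0.1, -0.8]
opening: 0.0662
finger_force: 67.3
```

Underside is at about z 81.6 in the jar frame, with no contact yet.

```bash
python3 -m jog '[[[0,0,0.0015],[0,0,0]],[[0,0,0],[0,0,0]]]'
python3 -m jog '[[[0,0,0.0015],[0,0,0]],[[0,0,0],[0,0,0]]]'
python3 -m jog '[[[0,0,0.0015],[0,0,0]],[[0,0,0],[0,0,0]]]'
```

```text
clock: 19.3
eef_pos: [0.4889, -0.2581, 0.0918]
tool_rot: [[0.003, 1.0, -0.0], [1.0, -0.003, 0.0], [0.0, -0.0, -1.0]]
ft_force: [0.0, 0.2, -2.0]
opening: 0.0657
finger_force: 67.3
clock: 19.55
eef_pos: [0.4889, -0.2581, 0.0903]
tool_rot: [[0.003, 1.0, -0.0], [1.0, -0.003, 0.0], [0.0, -0.0, -1.0]]
ft_force: [-0.3, 1.5, -2.0]
opening: 0.0659
finger_force: 67.3
clock: 19.8
eef_pos: [0.4891, -0.2583, 0.0894]
tool_rot: [[0.003, 1.0, 0.0], [1.0, -0.003, -0.0], [-0.0, 0.0, -1.0]]
ft_force: [-1.8, 0.5, 1.6]
opening: 0.0664
finger_force: 67.7
```

```bash
python3 -m jog '[[[0,0,0.0015],[0,0,0]],[[0,0,0],[0,0,0]]]'
python3 -m jog '[[[0,0,0],[0,0,-8]],[[0,0,0],[0,0,0]]]'
```

```text
clock: 20.05
eef_pos: [0.4892, -0.2583, 0.0891]
tool_rot: [[0.003, 1.0, 0.001], [1.0, -0.003, -0.001], [-0.001, 0.001, -1.0]]
ft_force: [-5.5, 2.2, 9.4]
opening: 0.0659
finger_force: 68.7
clock: 20.3
eef_pos: [0.49, -0.2589, 0.0899]
tool_rot: [[-0.138, 0.99, 0.003], [0.99, 0.138, -0.002], [-0.003, 0.003, -1.0]]
ft_force: [-2.2, -0.1, 10.9]
opening: 0.0664
finger_force: 68.6
```

```bash
python3 -m jog '[[[0,0,0],[0,0,-8]],[[0,0,0],[0,0,0]]]'
python3 -m jog '[[[0,0,-0.0005],[0,0,-8]],[[0,0,0],[0,0,0]]]'
python3 -m jog '[[[0,0,-0.0008],[0,0,-8]],[[0,0,0],[0,0,0]]]'
```

```text
clock: 20.55
eef_pos: [0.4901, -0.2591, 0.0905]
tool_rot: [[-0.274, 0.962, 0.004], [0.962, 0.274, -0.003], [-0.004, 0.003, -1.0]]
ft_force: [-2.9, 0.5, 13.3]
opening: 0.066
finger_force: 68.9
clock: 20.8
eef_pos: [0.4901, -0.2593, 0.0913]
tool_rot: [[-0.405, 0.914, 0.004], [0.914, 0.405, -0.004], [-0.005, 0.002, -1.0]]
ft_force: [-2.8, -0.8, 14.8]
opening: 0.0666
finger_force: 69.0
clock: 21.05
eef_pos: [0.49, -0.2593, 0.0919]
tool_rot: [[-0.528, 0.849, 0.004], [0.849, 0.528, -0.003], [-0.005, 0.001, -1.0]]
ft_force: [-2.3, -0.8, 13.5]
opening: 0.0662
finger_force: 68.9
```

```bash
python3 -m jog '[[[0,0,-0.0007],[0,0,-8]],[[0,0,0],[0,0,0]]]'
python3 -m jog '[[[0,0,-0.0007],[0,0,-8]],[[0,0,0],[0,0,0]]]'
python3 -m jog '[[[0,0,-0.0005],[0,0,-8]],[[0,0,0],[0,0,0]]]'
```

```text
clock: 21.3
eef_pos: [0.49, -0.2591, 0.092]
tool_rot: [[-0.642, 0.767, 0.004], [0.767, 0.642, -0.003], [-0.004, 0.001, -1.0]]
ft_force: [-2.9, -0.7, 10.4]
opening: 0.0661
finger_force: 68.7
clock: 21.55
eef_pos: [0.4889, -0.2582, 0.09]
tool_rot: [[-0.74, 0.672, -0.0], [0.672, 0.74, 0.0], [0.0, 0.0, -1.0]]
ft_force: [0.3, 0.0, -1.5]
opening: 0.0663
finger_force: 67.3
clock: 21.8
eef_pos: [0.4888, -0.2581, 0.0903]
tool_rot: [[-0.825, 0.565, -0.0], [0.565, 0.825, 0.0], [0.001, 0.0, -1.0]]
ft_force: [-0.3, -0.2, -1.1]
opening: 0.0663
finger_force: 67.3
```

```bash
python3 -m jog '[[[0,0,0.0025],[0,0,0]],[[0,0,0],[0,0,0]]]'
python3 -m jog '[[[0,0,0.002],[0,0,0]],[[0,0,0],[0,0,0]]]'
python3 -m jog '[[[0,0,0.0015],[0,0,0]],[[0,0,0],[0,0,0]]]'
```

```text
clock: 22.05
eef_pos: [0.4888, -0.2581, 0.0877]
tool_rot: [[-0.826, 0.564, -0.001], [0.564, 0.826, 0.0], [0.001, 0.0, -1.0]]
ft_force: [0.3, -0.1, -1.3]
opening: 0.0662
finger_force: 67.3
clock: 22.3
eef_pos: [0.4889, -0.2583, 0.0864]
tool_rot: [[-0.827, 0.562, 0.0], [0.562, 0.827, -0.0], [-0.0, -0.0, -1.0]]
ft_force: [-0.9, 0.1, 1.3]
opening: 0.066
finger_force: 67.5
clock: 22.55
eef_pos: [0.489, -0.2584, 0.0861]
tool_rot: [[-0.827, 0.562, 0.001], [0.562, 0.827, -0.001], [-0.001, -0.0, -1.0]]
ft_force: [-4.8, 1.4, 9.1]
opening: 0.0666
finger_force: 68.4
```

```bash
python3 -m jog '[[[0,0,0.0007],[0,0,8]],[[0,0,0],[0,0,0]]]' - 80
python3 -m jog '[[[0,0,0.0007],[0,0,8]],[[0,0,0.0007],[0,0,8]],[[0,0,0],[0,0,0]]]'
python3 -m jog '[[[0,0,0.0007],[0,0,8]],[[0,0,0],[0,0,0]]]'
python3 -c "
from h import *;print(bot.get_obs()['wrist_torque'])"
```

```text
clock: 22.8
eef_pos: [0.4894, -0.2591, 0.0855]
tool_rot: [[-0.739, 0.673, 0.002], [0.673, 0.739, -0.002], [-0.003, -0.0, -1.0]]
ft_force: [-2.2, -0.6, 8.1]
opening: 0.0658
finger_force: 87.1
clock: 23.18
eef_pos: [0.4895, -0.259, 0.0841]
tool_rot: [[-0.525, 0.851, 0.002], [0.851, 0.525, -0.002], [-0.003, 0.001, -1.0]]
ft_force: [-2.1, 0.3, 6.5]
opening: 0.0652
finger_force: 87.1
clock: 23.42
eef_pos: [0.4896, -0.2588, 0.0833]
tool_rot: [[-0.402, 0.916, 0.002], [0.916, 0.402, -0.002], [-0.002, 0.001, -1.0]]
ft_force: [-1.5, -0.3, 5.8]
opening: 0.0657
finger_force: 87.1
[-0.0733  0.3865 -0.1944]
```

```bash
cat > t.py <<'E'
from h import *
o=bot.get_obs();R=o["tool_rot"];print("torque",o["wrist_torque"],"th",np.degrees(np.arctan2(R[1][1],R[0][1])),"z",o["eef_pos"][2])
E
python3 -m jog '[[[0,0,0.0007],[0,0,8]],[[0,0,0],[0,0,0]]]'; python3 t.py
python3 -m jog '[[[0,0,0.0007],[0,0,8]],[[0,0,0],[0,0,0]]]'; python3 t.py
python3 -m jog '[[[0,0,0.0005],[0,0,6]],[[0,0,0],[0,0,0]]]'; python3 t.py
```

```text
clock: 23.68
eef_pos: [0.4896, -0.2587, 0.0827]
tool_rot: [[-0.27, 0.963, 0.002], [0.963, 0.27, -0.001], [-0.002, 0.002, -1.0]]
ft_force: [-1.8, 0.8, 7.0]
opening: 0.0656
finger_force: 87.2
torque [ 0.0604  0.3831 -0.2153] th 15.686494098443397 z 0.08265690762402472
clock: 23.92
eef_pos: [0.4901, -0.259, 0.0826]
tool_rot: [[-0.134, 0.991, 0.004], [0.991, 0.134, -0.002], [-0.003, 0.003, -1.0]]
ft_force: [-0.7, -2.0, 8.7]
opening: 0.0657
finger_force: 87.3
torque [-0.0595  0.2273 -0.1204] th 7.706170152335745 z 0.08257998363108124
clock: 24.18
eef_pos: [0.4901, -0.2593, 0.0826]
tool_rot: [[-0.03, 1.0, 0.004], [1.0, 0.03, -0.003], [-0.003, 0.004, -1.0]]
ft_force: [-1.4, -0.9, 10.4]
opening: 0.0653
finger_force: 87.6
torque [-0.1055  0.5079 -0.0823] th 1.7246696759504658 z 0.08256552328537482
```

```bash
python3 - <<'E'
from h import *
np.save("f0.npy",cams.camera("wrist")["frame"])
E
python3 -m jog '[[[0,0,0],[0,0,4]],[[0,0,0],[0,0,4]]]'; python3 t.py
python3 - <<'E'
from h import *
a=np.load("f0.npy");w=cams.camera("wrist");b=w["frame"];d=np.abs(a.astype(int)-b).mean(2)
print(d[190:235,270:375].mean(), d[240:300,290:360].mean())
cv2.imwrite("pics/k.png",np.vstack([cv2.resize(x[185:330,245:405],None,fx=4,fy=2)[:,:,::-1] for x in(a,b)]))
E
```

```text
clock: 24.48
eef_pos: [0.4899, -0.2594, 0.0826]
tool_rot: [[0.11, 0.994, 0.003], [0.994, -0.11, -0.003], [-0.003, 0.003, -1.0]]
ft_force: [-2.5, -1.7, 12.1]
opening: 0.0658
finger_force: 87.8
torque [-0.1127  0.8468  0.7798] th -6.289821407666727 z 0.08256965796069932
1.8706878306878307 1.39
```

View pics/k.png

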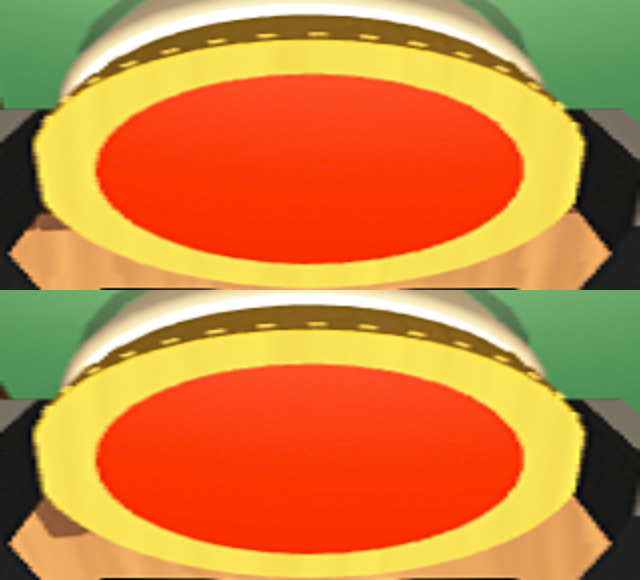

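The knurls kept their place in the fingers, so the lid turns with the gripper. The torque is now rising.

```bash
python3 -m jog '[[[0,0,0],[0,0,4]],[[0,0,0],[0,0,0]]]'; python3 t.py
python3 -m jog '[[[0,0,0],[0,0,4]],[[0,0,0],[0,0,0]]]'; python3 t.py
python3 -m jog '[[[0,0,0],[0,0,4]],[[0,0,0],[0,0,0]]]'; python3 t.py
```

```text
clock: 24.78
eef_pos: [0.4897, -0.2589, 0.0826]
tool_rot: [[0.175, 0.985, 0.002], [0.985, -0.175, -0.003], [-0.002, 0.003, -1.0]]
ft_force: [-5.2, 0.6, 13.0]
opening: 0.0655
finger_force: 87.9
torque [-0.0212  1.0436  1.2922] th -10.071161597096477 z 0.08255622105268323
clock: 25.02
eef_pos: [0.4898, -0.2588, 0.0824]
tool_rot: [[0.244, 0.97, 0.003], [0.97, -0.244, -0.002], [-0.002, 0.003, -1.0]]
ft_force: [-4.5, 0.8, 12.6]
opening: 0.0655
finger_force: 87.9
torque [0.1118 0.6777 1.1586] th -14.110442150274947 z 0.08242024876419995
clock: 25.28
eef_pos: [0.4897, -0.2593, 0.0824]
tool_rot: [[0.312, 0.95, 0.003], [0.95, -0.312, -0.003], [-0.002, 0.004, -1.0]]
ft_force: [-4.1, -1.7, 11.7]
opening: 0.0657
finger_force: 88.6
torque [-0.3197  0.5709  0.6493] th -18.178852555353732 z 0.08244950517027891
```

Run:
```python
from h import *
a=np.load("f0.npy");w=cams.camera("wrist");b=w["frame"];np.save("f1.npy",b)
cv2.imwrite("pics/k2.png",np.vstack([cv2.resize(x[185:225,255:395],None,fx=5.5,fy=5.5,interpolation=cv2.INTER_CUBIC)[:,:,::-1] for x in(a,b)]))
```

```text
(no output)
```

View pics/k2.png

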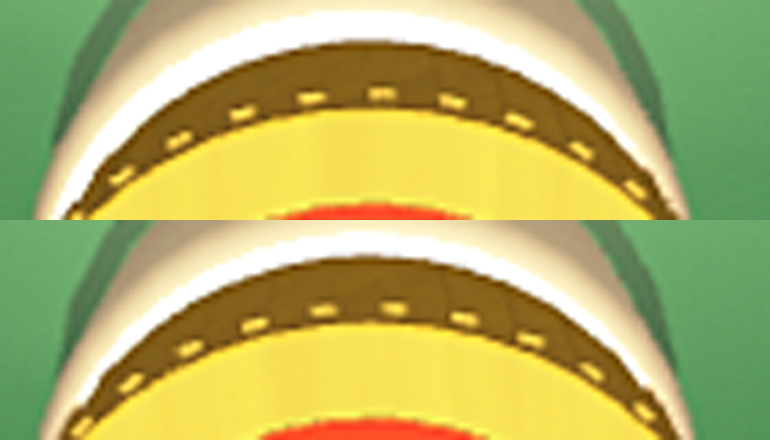

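The dash pattern has shifted relative to the fingers, which fits the lid having bound near -10° and slipping since. I'll check that numerically with a firmer grip.

```bash
python3 -m jog '[[[0,0,0],[0,0,0]],[[0,0,0],[0,0,0]]]' - 110; python3 t.py
cat > k.py <<'E'
from h import *
import sys
b=cams.camera("wrist")["frame"];np.save(sys.argv[2],b);a=np.load(sys.argv[1])
f=lambda x:cv2.cvtColor(x,cv2.COLOR_RGB2GRAY)
T=f(a)[196:212,300:348]
r=cv2.matchTemplate(f(b)[192:216,280:368],T,cv2.TM_CCOEFF_NORMED);_,v,_,p=cv2.minMaxLoc(r);print("shift px",p[0]-20,p[1]-4,v, np.round(r[3:6].max(0),2))
E
python3 k.py f1.npy f2.npy
python3 -m jog '[[[0,0,0],[0,0,2]],[[0,0,0],[0,0,2]]]'; python3 t.py; python3 k.py f2.npy f3.npy
python3 -m jog '[[[0,0,0],[0,0,2]],[[0,0,0],[0,0,2]]]'; python3 t.py; python3 k.py f3.npy f4.npy
```

```text
clock: 25.58
eef_pos: [0.4897, -0.2593, 0.0827]
tool_rot: [[0.311, 0.95, 0.003], [0.95, -0.311, -0.003], [-0.002, 0.004, -1.0]]
ft_force: [-5.0, -0.4, 13.4]
opening: 0.0646
finger_force: 119.0
torque [-0.1918  0.7876  0.7189] th -18.12987380157382 z 0.08268908314048883
shift px 0 0 0.9885169267654419 [0.34 0.37 0.4  0.44 0.49 0.54 0.59 0.63 0.66 0.68 0.69 0.71 0.72 0.74
 0.76 0.79 0.83 0.88 0.92 0.97 0.99 0.97 0.92 0.86 0.81 0.76 0.75 0.72
 0.7  0.67 0.65 0.62 0.59 0.55 0.51 0.47 0.42 0.37 0.32 0.27 0.24]
clock: 25.88
eef_pos: [0.4902, -0.2583, 0.0827]
tool_rot: [[0.373, 0.928, 0.003], [0.928, -0.373, -0.002], [-0.001, 0.004, -1.0]]
ft_force: [-4.8, 1.7, 13.9]
opening: 0.065
finger_force: 120.1
torque [0.1662 0.4547 3.0234] th -21.89532992859183 z 0.08268571839065171
shift px -2 2 0.9554064273834229 [0.18 0.23 0.28 0.33 0.38 0.42 0.45 0.49 0.52 0.55 0.59 0.62 0.66 0.69
 0.72 0.75 0.78 0.8  0.8  0.79 0.77 0.74 0.72 0.7  0.69 0.66 0.64 0.61
 0.58 0.55 0.51 0.46 0.42 0.37 0.32 0.26 0.22 0.18 0.15 0.14 0.13]
clock: 26.18
eef_pos: [0.4913, -0.2568, 0.0827]
tool_rot: [[0.437, 0.899, 0.006], [0.899, -0.437, 0.001], [0.003, 0.005, -1.0]]
ft_force: [9.5, 27.1, 12.2]
opening: 0.0649
finger_force: 121.2
torque [ 4.4142 -2.1545  0.7725] th -25.938976906355844 z 0.08267616122089512
shift px -1 4 0.8845231533050537 [-0.14 -0.14 -0.12 -0.09 -0.05 -0.01  0.03  0.06  0.1   0.13  0.17  0.2
  0.22  0.24  0.25  0.26  0.26  0.26  0.27  0.28  0.28  0.28  0.27  0.25
  0.23  0.21  0.19  0.16  0.14  0.11  0.08  0.04  0.01 -0.03 -0.07 -0.11
 -0.13 -0.13 -0.12 -0.12 -0.13]
```

The torque reached 3 N m and the fingers slipped, so the lid is bound. Now I release and retreat.

```bash
python3 -m jog '[[[0,0,0],[0,0,-3]],[[0,0,0],[0,0,0]]]' - 20
python3 -m jog '[[[0,0,0],[0,0,0]],[[0,0,0],[0,0,0]],[[0,0,0],[0,0,0]],[[0,0,-0.005],[0,0,0]]]' 0.0854
python3 -m jog '[[[0,0,-0.03],[0,0,0]],[[0,0,-0.05],[0,0,0]],[[0,0,-0.05],[0,0,0]],[[0,0,0],[0,0,0]]]'
python3 - <<'E'
from h import *
from scipy.optimize import least_squares
w=cams.camera("wrist");s=cams.camera("side");a=cams.camera("scene");o=bot.get_obs();print(o["eef_pos"])
C=[]
for n,p in(("w",w),("s",s),("a",a)):
    hsv=cv2.cvtColor(p["frame"],cv2.COLOR_RGB2HSV);M=cv2.inRange(hsv,(0,150,60),(8,255,255))|cv2.inRange(hsv,(172,150,60),(180,255,255))
    q=proj(p,(.489,-.259,.103)).round().astype(int);R=np.zeros_like(M);k=45 if n=="w" else 14;R[max(0,q[1]-k):q[1]+k,q[0]-k:q[0]+k]=255
    c=max(cv2.findContours(M&R,0,1)[0],key=cv2.contourArea)
    e=cv2.fitEllipse(c)
    C.append((p,c[:,0].astype(float)));print(n,q,e,onz(p,e[0],.1027))
print("tri",tri([(p,c.mean(0)) for p,c in C]),"w+s",tri([(p,c.mean(0)) for p,c in C[:2]]))
# wrist radius vs height: red radius measured on jar vs when held
p,c=C[0]
for z in(.0987,.1027,.1067,.11):
    P=np.array([onz(p,x,z)[:2] for x in c]);r=least_squares(lambda q:np.hypot(P[:,0]-q[0],P[:,1]-q[1])-q[2],[.49,-.26,.025]);print(z,r.x)
E
```

```text
clock: 26.48
eef_pos: [0.4918, -0.2567, 0.0827]
tool_rot: [[0.392, 0.92, 0.007], [0.92, -0.392, 0.001], [0.004, 0.006, -1.0]]
ft_force: [4.8, 9.1, 11.1]
opening: 0.0648
finger_force: 120.8
clock: 26.98
eef_pos: [0.4885, -0.2582, 0.0846]
tool_rot: [[0.394, 0.919, -0.001], [0.919, -0.394, 0.001], [0.0, -0.001, -1.0]]
ft_force: [-0.2, 0.6, 0.4]
opening: 0.0853
finger_force: 0.0
clock: 27.48
eef_pos: [0.4905, -0.2593, 0.2206]
tool_rot: [[0.394, 0.919, 0.008], [0.919, -0.394, -0.005], [-0.001, 0.01, -1.0]]
ft_force: [-0.0, -0.0, -0.1]
opening: 0.0855
finger_force: 0.0
[ 0.4885 -0.258   0.2139]
w [320 195] ((320.2925109863281, 195.27102661132812), (50.807823181152344, 52.68043899536133), 84.4000473022461) [ 0.4891 -0.2595  0.1027]
s [314 266] ((314.3284606933594, 266.237548828125), (14.297971725463867, 17.283750534057617), 91.3053207397461) [ 0.4898 -0.261   0.1027]
a [218 210] ((217.5514373779297, 209.72821044921875), (7.452457904815674, 15.700384140014648), 80.73186492919922) [ 0.4881 -0.261   0.1027]
tri [ 0.4891 -0.2608  0.1028] w+s [ 0.4894 -0.2599  0.1013]
0.0987 [ 0.4884 -0.2611  0.0253]
0.1027 [ 0.4889 -0.2601  0.0249]
0.1067 [ 0.4893 -0.259   0.0246]
0.11 [ 0.4896 -0.2582  0.0242]
```

```bash
python3 -c "
from bench import bot;print(bot.job_done())"
```

```text
the job is handed in; nothing more can be done
None
```

I handed the job in: the lid is screwed onto the jar until it bound, about 64° forward from where it dropped in, and released. Cameras put its top at about 0.103 m against an expected 0.1027 m, centred to about 1–2 mm. Tightness is judged from torque (3 N m before the fingers slipped), not seen directly. Before opening, the gripper turned back about 3°, which may have loosened the lid by that much. I viewed 12 pictures, two over the limit of 10, and the hand-in call returned no verdict.

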